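# Close a batch of capsules in the hand press

## Robot

A 6-joint arm with a two-finger parallel gripper is mounted at the origin on the work surface. World frame = base frame: x ahead of the robot, y to its left, z up, the work surface at z = 0. Lengths are in m, angles in rad, forces in N, time in s.
With the tool pointing down it reaches from about 0.375 to 0.9 m from the base axis. Payload 3.1 kg.
Tool frame: the origin (TCP) lies between the finger pads; the fingertips stand 17 mm ahead of it and the grasp point (between the pads) lies 2 mm behind it (robot.nose_length is the distance from the TCP to the fingertips, in m); z points along the fingers, y is the line along which they close (so a half turn about z gives the same grasp; the last joint's range is limited). The gripper opens to 87 mm and grips with 3 to 60 N. Pads are 19 mm wide; open, the fingers measure 117 mm over their backs; the gripper's body (75 mm by 190 mm) begins 51 mm behind the grasp point.
Start: joints at [1.143, 0.527, 1.433, -0, 1.181, -0.178], TCP at [0.154, 0.606, 0.24] pointing down, gripper open.
Joint ranges: [-3.08, 3.08], [-0.75, 2.2], [0.22, 2.44], [-1.43, 4.57], [0, 2.65], [-2.85, 2.85]. Speed limits (rad/s): [2.79, 2.79, 3.14, 3.14, 3.14, 3.14].

## Interface

Orientations are given as a unit quaternion [x, y, z, w].
In Python, from rig import robot, cams gives the robot as it stands.
- The arm moves only by the shell command python3 -m pendant 'ROWS' [FORCE]. ROWS is JSON, a list of rows, each an object with "jaw": the opening, from 0 (shut) to 1 (fully open); "linear": the shift along the tool's x, y, z in cm, a list of three; "twist": the turn about the tool's z in degrees. A call has 1 to 12 rows; each row shifts and turns the commanded pose from where the row before left it, along the tool's axes as they then stand; what a row does not reach is not made up. A row lasts 1/12 s, in which the tool goes at most 41.7 mm and 7.16 degrees, less where a joint would pass 70% of its speed; a pose out of reach is approached as far as the arm can. A call is refused whole if a number of a shift passes 4.17 or a number of a turn 7.16, either way. A call with a gripper value outside its range is refused whole. The fingers move at their own pace and stop on an object; FORCE is the grip in N (left out, the last holds). Time passes only in rows, so rows that do not move let the fingers close. It gives the time, the measured TCP pose, the force, the opening and the grip force at its end, in the units of the state.
- robot.get_obs(): the state, without advancing time (a new reading comes with each control period).
- cams.camera(name): name is "scene" or "top"; returns a dict with "color" (384x512x3 uint8, blue, green, red), "depth" (384x512 float32, m along the optical axis (not along the pixel's ray), 0 where there is no reading), "fov_y" (degrees; the focal length in pixels is half the picture's height over the tangent of half this angle, whatever the lens; pixels are square), "cx", "cy" (the principal point, pixels), "view" (4x4, takes a point from world to camera coordinates). Camera axes: x right, y down, z forward; pixel columns grow to the right and rows downward; lengths in m; the calibration is good to about 2 mm. A picture is of the moment at which its call begins.
- robot.hand_in(): hands the job in; it is judged then, once.
The state is a dict: "time": time; "q": joint angles; "joint_velocities": joint speeds; "joint_torque": joint torques, N m; "position": TCP position; "tool_rot": TCP orientation; "ft_force": force on the tool from outside, world axes, zero at the start; "moment": the same for the moment, N m; "grip_width": finger opening in m; "grip_force": force on a finger pad.
Only numpy, scipy, OpenCV 4.12 (cv2) and the standard library are available. Lean on these libraries where they do the work, as an engineer would, in place of code of your own. Each camera call takes 0.05 s, during which the arm holds its last target. There are 200 camera calls.

## Task

Close this batch in the capsule press: first throw the black-knobbed toggle all the way over from the red dot to the green dot to free the press plate, then press the plate down squarely with the flat tamper, centred on it, until it bottoms out level, hold it there for a second so that it stays latched down, and put the tamper back upright in its grey tray. Press with the tamper only, never with the fingers, and leave the two jars and the mortar where they are.

Things in the scene. Friction and masses are not known exactly. Their poses are not given: they have to be found in the camera images.
- press: fixed capsule press: white base 250 (its x) by 170 (its y) by 45 mm high with a red band. Origin under the middle of the base on the work surface; z up, its x runs from the toggle end to the plate end. The press plate is centred 30 mm along +x from the origin, the toggle's pivot 85 mm along -x. Apart from toggle and plate nothing on it stands above 59 mm
- plate: sprung press plate of the press: clear plastic, red edged, 110 x 110 x 8 mm, over 25 red and yellow capsules. Origin at the centre of its top face, 75 mm above the work surface when up and 65 mm when down; z is its normal, its x and y are along those of the press when level. It tilts on soft springs (2 N m/rad, at most 0.12 rad) if pressed off-centre or with a tilted tool
- carriage (a joint): travel of the press plate: 0 = up, 0.010 m = bottomed. About 5 N starts it and 12 N bottoms it (15 to 20 N makes sure). While the toggle leans to the red dot a cam props the plate and it cannot go down. Pressed fully, a catch holds it at about 0.0085; let go earlier, it springs back up
- toggle (a joint): toggle of the press, hinged about the press's x axis at a pivot 85 mm along -x from the press's origin, 50 mm above the work surface; 0 = leaning 0.5 rad from upright to the press's +y (red dot, plate locked), 1.0 = leaning 0.5 rad to -y (green dot, plate free). Over-centre: a light push past upright (0.5) and it falls to its stop; do not drive it hard on
- toggle_tip (a point): centre of the toggle's black ball (22 mm), 65 mm from the pivot at the end of a round steel arm 10 mm thick. Grey blocks reaching 59 mm above the work surface flank the arm's foot, their faces 14 mm from its middle along the press's x
- tamper_center (a point): tamper (about 0.3 kg), half-way up, 42.5 mm above the underside of its foot, on its axis; z up along the handle, x and y along the sides of its square foot and handle. Foot: steel, 80 x 80 x 10 mm. Handle: blue, square, 24 x 24 mm, from 10 to 85 mm above the underside, its faces parallel to the foot's sides
- tray: fixed grey tray of the tamper, 120 x 120 x 14 mm outside with a 5 mm floor and 5 mm walls (110 x 110 mm inside). Origin under its centre on the work surface; the tamper stands in it at the start
- amber_jar: bystander: amber jar, 60 mm across, 85 mm high, origin under its centre
- white_jar: bystander: white jar with a green cap, 60 mm across, 85 mm high, origin under its centre
- mortar: bystander: white bowl, 90 mm across, 50 mm high, origin under its centre
Not all that is in view belongs to the job. Several things look just like the tray: the one meant starts nearest to the robot's base.

How it is judged:
By the outcome, as a careful person would: the job done as asked, in the order asked, and still so for the second after the job is handed in, with the robot touching nothing.
It also fails if it takes over 64 s, if anything falls off the work surface, if the arm or the gripper's body presses on something with over 40 N, if the wrist force passes 120 N, or if a joint passes its speed limit or range.

## Working session

There is one attempt and no reset: what is moved stays moved. The work goes in short steps, Python scripts to look and compute and a shell command to move; the robot and the scene stay as the last step left them, time stands still between calls to the robot, and variables do not carry over. Pictures are saved under pics/ and viewed, at most 10 in all, crops included, and the job is handed in when it is done.

```bash
mkdir -p pics; cat > h.py <<'E'
import numpy as np, cv2
from rig import robot, cams
def shot(n):
    c=cams.camera(n); d=c['depth']; H,W=d.shape
    f=H/2/np.tan(np.radians(c['fov_y'])/2)
    v,u=np.mgrid[:H,:W]
    P=np.stack([(u-c['cx'])/f*d,(v-c['cy'])/f*d,d,np.ones_like(d)],-1)
    X=(P@np.linalg.inv(np.array(c['view'])).T)[...,:3]; X[d==0]=np.nan
    return c['color'],X
E
python3 - <<'E'
from h import *
for n in ('top','scene'):
    im,X=shot(n); cv2.imwrite(f'pics/{n}0.png',im); np.save(n+'0.npy',X)
print(robot.get_obs())
E
```

```text
{'time': 0.1, 'q': array([ 1.14250205e+00,  5.28349561e-01,  1.43377360e+00,  2.62305623e-06,
        1.18141435e+00, -1.78514655e-01]), 'joint_velocities': array([ 0.00077618, -0.00180805, -0.00184974,  0.00075921, -0.00108924,
        0.00136224]), 'joint_torque': array([-5.81960994e-04, -4.40985703e+01, -1.77150857e+01,  6.34907093e-02,
        5.33456239e-02, -5.44311058e-05]), 'position': array([0.15420795, 0.60502756, 0.23868417]), 'tool_rot': array([ 1.24565840e-01,  9.92210868e-01, -9.27648969e-04, -2.91690380e-04]), 'ft_force': array([-0.05447771,  0.56403185,  0.25678503]), 'moment': array([-0.01366681,  0.02197774, -0.00530385]), 'grip_force': 0.0, 'grip_width': 0.08673055420543509}
```

View pics/top0.png

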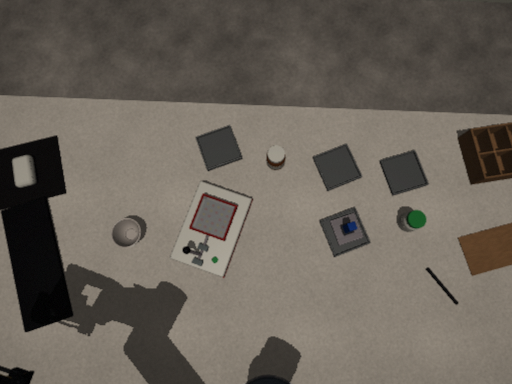

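View pics/scene0.png

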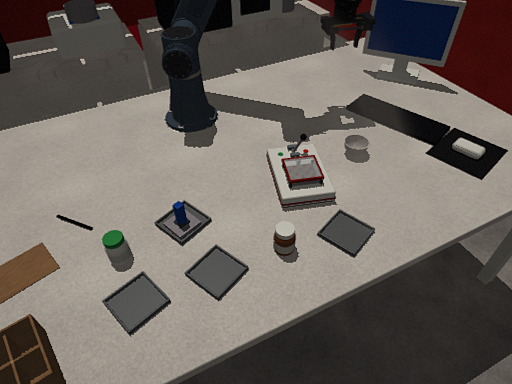

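The top view shows the press at about (212,228), with the ball at (186,250) and the green dot at (215,260). The tamper stands in its tray at (345,231), the amber jar is at (277,155), the white jar at (412,218) and the mortar at (127,232).

```bash
python3 - <<'E'
from h import *
np.set_printoptions(precision=4,suppress=True)
X=np.load('top0.npy'); im=cv2.imread('pics/top0.png'); S=np.load('scene0.npy'); ims=cv2.imread('pics/scene0.png')
def rect(m,n,X=X):
    P=X[m][:,:2]; r=cv2.minAreaRect((P*1000).astype(np.float32)); print(n,m.sum(),np.array(r[0]),np.array(r[1]),r[2],'med',np.median(X[m],0))
v,u=np.mgrid[:384,:512]; z=X[...,2]
def box(a,b,c,d): return (u>a)&(u<b)&(v>c)&(v<d)
pr=box(165,260,175,285)
rect(pr&(z>.035)&(z<.056),'base')
rect(pr&(z>.063)&(z<.085)&box(188,245,188,243),'plate')
hsv=cv2.cvtColor(im,cv2.COLOR_BGR2HSV)
rect(pr&(hsv[...,0]>45)&(hsv[...,0]<85)&(hsv[...,1]>100),'green')
b=pr&(z>.09); rect(b,'ball/hi'); print(X[b][:40:4])
tr=box(315,375,200,262)
rect(tr&(z>.009)&(z<.018),'foot+wall'); 
rect(tr&(z>.008)&(z<.1),'tray all')
t=tr&(z>.07);rect(t,'handletop')
hs=cv2.cvtColor(ims,cv2.COLOR_BGR2HSV)
vs,us=v,u
m=(us>165)&(us<200)&(vs>195)&(vs<235)&(S[...,2]>.03); rect(m,'handle scene',S); 
m2=m&(S[...,2]>.08); 
if m2.sum()>4: rect(m2,'top scene',S)
m=(us>295)&(us<312)&(vs>128)&(vs<145)&(S[...,2]>.09); print('ball scene',np.c_[S[m]][::5])
for n,bb in dict(amber=(262,292,140,172),white=(394,430,203,235),mortar=(108,148,215,250)).items():
    rect(box(*bb)&(z>.03),n)
big=np.hstack([cv2.resize(im[175:285,165:265],None,fx=4,fy=4),cv2.resize(im[195:265,310:380],None,fx=5.6,fy=5.6)[:440].copy() if 0 else cv2.resize(im[195:265,310:380],(396,440))]); cv2.imwrite('pics/c.png',cv2.convertScaleAbs(big,alpha=1.6))
E
```

```text
base 3074 [523.1184 192.5074] [171.0778 250.0302] 73.11701202392578 med [0.4879 0.1889 0.0451]
plate 1423 [551.6191 183.6932] [110.8516 110.3604] 73.02351379394531 med [0.5506 0.1829 0.0753]
green 24 [437.8264 202.9951] [75.7673 14.464 ] 71.03533172607422 med [0.4287 0.1743 0.0464]
ball/hi 56 [450.2903 245.3853] [19.5901 20.9177] 6.111888408660889 med [0.4501 0.2444 0.1148]
[[0.4595 0.2513 0.1116]
 [0.4565 0.2532 0.1148]
 [0.4568 0.2416 0.1169]
 [0.4536 0.2489 0.1206]
 [0.4543 0.239  0.1151]
 [0.451  0.2495 0.1168]
 [0.4515 0.2384 0.1169]
 [0.4482 0.2523 0.1154]
 [0.4486 0.241  0.1165]
 [0.4502 0.2352 0.0908]]
foot+wall 736 [ 531.1463 -214.7245] [119.7844 120.7001] 23.466176986694336 med [ 0.5325 -0.2142  0.0147]
tray all 1024 [ 539.7156 -232.9432] [121.0618 160.9009] 23.44160270690918 med [ 0.534  -0.2139  0.0154]
handletop 84 [ 538.7927 -219.1711] [23.3076 24.5534] 20.21880531311035 med [ 0.5379 -0.2179  0.0894]
handle scene 207 [ 539.847  -224.5968] [27.2295 25.4848] 22.87772560119629 med [ 0.5482 -0.2256  0.0704]
top scene 74 [ 540.0388 -224.6469] [26.5902 23.8801] 17.23670768737793 med [ 0.5433 -0.2246  0.0892]
ball scene [[0.4417 0.2405 0.1131]
 [0.4476 0.2367 0.1141]
 [0.4467 0.2337 0.1105]
 [0.4587 0.2453 0.1143]
 [0.4587 0.2377 0.1128]
 [0.4556 0.2362 0.1073]
 [0.4527 0.2346 0.1019]
 [0.4432 0.2334 0.0919]
 [0.4509 0.2325 0.0932]]
amber 356 [746.2717   6.8448] [54.6436 55.6494] 35.319400787353516 med [0.7404 0.0073 0.0841]
white 435 [ 567.5908 -405.9897] [55.9003 57.2027] 64.93114471435547 med [ 0.5653 -0.3993  0.0837]
mortar 275 [497.0996 443.2658] [87.2015 87.6177] 29.880443572998047 med [0.5013 0.4643 0.046 ]
```

View pics/c.png

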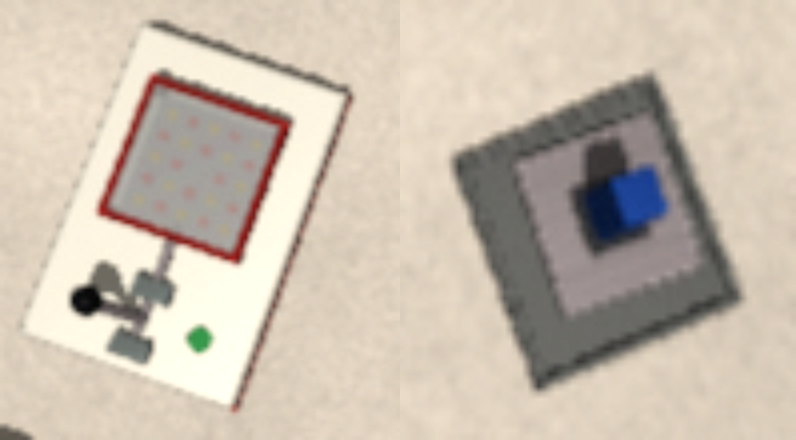

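```bash
cat >> h.py <<'E'
from scipy.spatial.transform import Rotation as R
np.set_printoptions(precision=4,suppress=True)
def go(t,yaw=None):
    """yaw: world angle (deg) of tool y (mod 180). prints twist, then tool-frame shift in cm AFTER the twist"""
    o=robot.get_obs(); M=R.from_quat(o['tool_rot']); tw=0
    A=M.as_matrix(); cur=np.degrees(np.arctan2(A[1,1],A[0,1]))
    if yaw is not None: tw=-((yaw-cur+90)%180-90)
    d=(M*R.from_euler('z',tw,degrees=True)).inv().apply(np.array(t)-o['position'])*100
    print('t',o['time'],'pos',o['position'],'yaw',cur,'tilt z',A[:,2],'| twist',round(tw,2),'shift cm',d.round(2),'F',o['ft_force'],'w',o['grip_width'])
E
python3 - <<'E'
from h import *
X=np.load('top0.npy'); im=cv2.imread('pics/top0.png')
go([.465,.295,.24],73.1); go([.465,.295,.109],73.1)
# foot: pinkish (less dark) pixels at z ~.015 inside tray
v,u=np.mgrid[:384,:512]; m=(u>315)&(u<375)&(v>200)&(v<262)
P=X[m]; c=im[m].astype(int)
a=np.radians(23.4); ex=np.array([np.cos(a),np.sin(a)]); ey=np.array([-ex[1],ex[0]])
k=(P[:,2]>.011)&(P[:,2]<.019)&(c[:,2]-c[:,0]>2)|((P[:,2]>.011)&(P[:,2]<.019)&(c.sum(1)>270))
r=cv2.minAreaRect((P[k,:2]*1000).astype(np.float32)); print(k.sum(),r)
Q=(P[:,:2]-[.534,-.2155])*1000
for name,e in(('x',ex),('y',ey)):
    q=Q@e; q2=Q@(ey if name=='x' else ex)
    s=(abs(q2)<50)&(P[:,2]>.003)&(P[:,2]<.022)
    print(name,[(b,int(np.median(c[s&(abs(q-b)<2)].sum(1))),round(float(np.median(P[s&(abs(q-b)<2),2])),4)) for b in range(-64,66,4) if (s&(abs(q-b)<2)).sum()>3])
E
```

```text
t 0.1 pos [0.1542 0.605  0.2387] yaw 75.68864370156007 tilt z [-0.0008 -0.0018 -1.    ] | twist 2.59 shift cm [-38.75 -20.63  -0.1 ] F [-0.0545  0.564   0.2568] w 0.08673055420543509
t 0.1 pos [0.1542 0.605  0.2387] yaw 75.68864370156007 tilt z [-0.0008 -0.0018 -1.    ] | twist 2.59 shift cm [-38.75 -20.6   13.  ] F [-0.0545  0.564   0.2568] w 0.08673055420543509
608 ((531.1834106445312, -214.74334716796875), (119.76974487304688, 120.57288360595703), 23.52586555480957)
x [(-64, 241, 0.0039), (-60, 154, 0.0142), (-56, 157, 0.006), (-52, 196, 0.006), (-48, 194, 0.0056), (-44, 195, 0.0065), (-40, 199, 0.0055), (-36, 265, 0.0124), (-32, 274, 0.0154), (-28, 273, 0.0157), (-24, 270, 0.0145), (-20, 266, 0.0146), (-16, 255, 0.0163), (-12, 213, 0.0154), (-8, 197, 0.0152), (-4, 234, 0.0144), (0, 235, 0.0146), (4, 233, 0.0154), (8, 211, 0.0144), (12, 219, 0.0154), (16, 234, 0.015), (20, 196, 0.0165), (24, 221, 0.0148), (28, 246, 0.0158), (32, 258, 0.0158), (36, 258, 0.0142), (40, 229, 0.0143), (44, 168, 0.0073), (48, 179, 0.0063), (52, 179, 0.0073), (56, 180, 0.0138), (60, 276, 0.0047), (64, 401, 0.0043)]
y [(-64, 330, 0.0042), (-56, 175, 0.0135), (-52, 163, 0.0072), (-48, 222, 0.0067), (-44, 259, 0.0143), (-40, 258, 0.0155), (-36, 257, 0.0154), (-32, 260, 0.0156), (-28, 227, 0.0145), (-24, 218, 0.0156), (-20, 194, 0.016), (-16, 201, 0.015), (-12, 191, 0.0144), (-8, 196, 0.0145), (-4, 199, 0.0155), (0, 260, 0.0152), (4, 257, 0.0156), (8, 251, 0.0138), (12, 253, 0.0158), (16, 273, 0.015), (20, 275, 0.0155), (24, 275, 0.0152), (28, 276, 0.0154), (32, 214, 0.0149), (36, 192, 0.0072), (40, 196, 0.0059), (44, 197, 0.006), (48, 196, 0.0061), (52, 189, 0.0053), (56, 183, 0.0122), (60, 174, 0.0132), (64, 264, 0.0083)]
```

```bash
python3 -m pendant '[{"jaw":0,"linear":[0,0,0],"twist":2.6},{"jaw":0,"linear":[-3.55,-1.9,0],"twist":0},{"jaw":0,"linear":[-3.55,-1.9,0],"twist":0},{"jaw":0,"linear":[-3.55,-1.9,0],"twist":0},{"jaw":0,"linear":[-3.55,-1.9,0],"twist":0},{"jaw":0,"linear":[-3.55,-1.9,0],"twist":0},{"jaw":0,"linear":[-3.55,-1.9,0],"twist":0},{"jaw":0,"linear":[-3.55,-1.9,0],"twist":0},{"jaw":0,"linear":[-3.55,-1.9,0],"twist":0},{"jaw":0,"linear":[-3.55,-1.9,0],"twist":0},{"jaw":0,"linear":[-3.5,-1.8,0],"twist":0},{"jaw":0,"linear":[-3.3,-1.7,0],"twist":0}]' 20
python3 -c "
from h import *
go([.465,.295,.109],73.1)"
```

```text
time: 1.1
position: [0.4664, 0.2938, 0.2393]
tool_rot: [0.147, 0.989, -0.0, -0.0]
ft_force: [1.1, 0.6, -0.3]
grip_width: 0.0148
grip_force: 0.0
t 1.1 pos [0.4664 0.2938 0.2393] yaw 73.0503456989979 tilt z [-0.0005 -0.0003 -1.    ] | twist -0.05 shift cm [ 0.16  0.08 13.03] F [ 1.1188  0.5795 -0.2628] w 0.014762650991207486
```

```bash
python3 -m pendant '[{"jaw":0,"linear":[0,0,3.25],"twist":0},{"jaw":0,"linear":[0,0,3.25],"twist":0},{"jaw":0,"linear":[0,0,3.25],"twist":0},{"jaw":0,"linear":[0.1,0,3.25],"twist":0},{"jaw":0,"linear":[0,-1,0],"twist":0},{"jaw":0,"linear":[0,-0.8,0],"twist":0},{"jaw":0,"linear":[0,-0.6,0],"twist":0},{"jaw":0,"linear":[0,-0.6,0],"twist":0},{"jaw":0,"linear":[0,-0.6,0],"twist":0},{"jaw":0,"linear":[0,-0.6,0],"twist":0},{"jaw":0,"linear":[0,-0.6,0],"twist":0}]'
python3 -m pendant '[{"jaw":0,"linear":[0,-0.5,0],"twist":0},{"jaw":0,"linear":[0,-0.4,0],"twist":0}]'
python3 - <<'E'
from h import *
go([.4418,.2172,.109],73.1)
im,X=shot('top'); cv2.imwrite('pics/p1.png',cv2.resize(im[170:300,150:280],None,fx=4,fy=4))
E
```

```text
time: 2.02
position: [0.4512, 0.2499, 0.1111]
tool_rot: [0.147, 0.989, 0.001, 0.002]
ft_force: [0.3, 0.5, 0.3]
grip_width: 0.0005
grip_force: 0.4
time: 2.18
position: [0.4476, 0.2409, 0.1101]
tool_rot: [0.147, 0.989, 0.0, 0.0]
ft_force: [0.3, 0.1, -0.1]
grip_width: 0.0003
grip_force: 0.1
t 2.1833 pos [0.4476 0.2409 0.1101] yaw 73.08066886146355 tilt z [ 0.0006  0.     -1.    ] | twist -0.02 shift cm [-0.13 -2.44  0.11] F [ 0.3052  0.1338 -0.1396] w 0.00028614196941162396
```

View pics/p1.png

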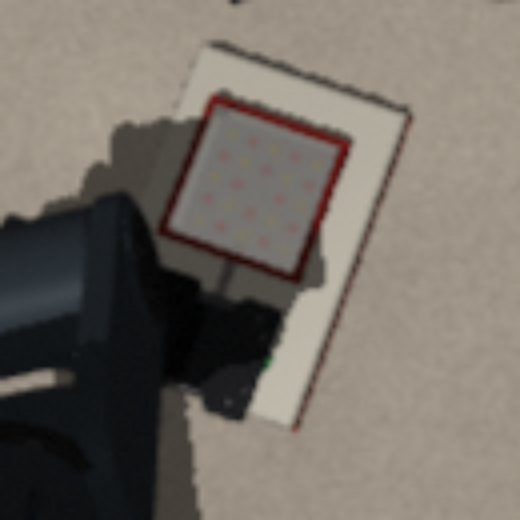

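The gripper hides the toggle. The finger face should be near upright, so I'll push a little further and then back off to look.

```bash
python3 -m pendant '[{"jaw":0,"linear":[0,-0.4,0],"twist":0},{"jaw":0,"linear":[0,-0.4,0],"twist":0},{"jaw":0,"linear":[0,-0.3,0],"twist":0},{"jaw":0,"linear":[0,0,0],"twist":0}]'
python3 -m pendant '[{"jaw":0,"linear":[0,2,0],"twist":0},{"jaw":0,"linear":[0,4,0],"twist":0},{"jaw":0,"linear":[0,4,-1],"twist":0},{"jaw":0,"linear":[0,4,-1],"twist":0},{"jaw":0,"linear":[0,0,-4],"twist":0},{"jaw":0,"linear":[0,0,-4],"twist":0}]'
python3 - <<'E'
from h import *
im,X=shot('top'); cv2.imwrite('pics/p2.png',cv2.resize(im[170:300,150:280],None,fx=4,fy=4))
go([.4418,.2172,.26])
v,u=np.mgrid[:384,:512]; m=(u>175)&(u<225)&(v>240)&(v<275)&(X[...,2]>.09)&(X[...,2]<.125); print(m.sum(),np.median(X[m],0))
E
```

```text
time: 2.57
position: [0.444, 0.2304, 0.1093]
tool_rot: [0.147, 0.989, -0.0, -0.001]
ft_force: [-0.7, -0.2, -0.5]
grip_width: 0.0004
grip_force: 0.0
time: 3.07
position: [0.4841, 0.3666, 0.2069]
tool_rot: [0.145, 0.989, -0.002, -0.003]
ft_force: [1.6, 0.7, 0.2]
grip_width: 0.0006
grip_force: 0.0
t 3.1167 pos [0.4887 0.3684 0.2173] yaw 73.24070707844533 tilt z [ 0.0101  0.005  -0.9999] | twist 0 shift cm [  0.09 -15.8   -4.39] F [2.0738 0.4319 5.2583] w 0.00038855654719066005
52 [0.4323 0.1867 0.115 ]
```

View pics/p2.png

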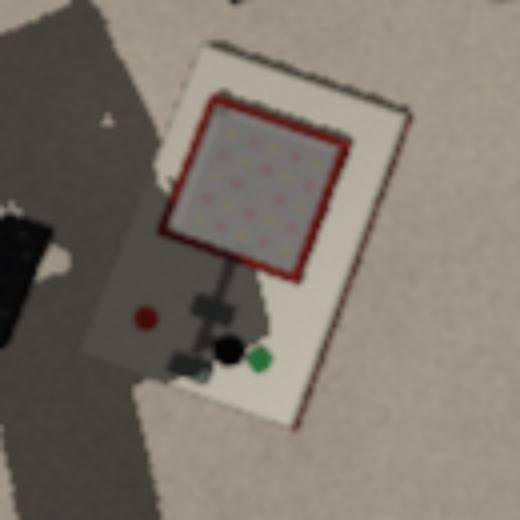

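The ball is now at (0.432, 0.187), beside the green dot, so the toggle is fully over. Next is the tamper.

```bash
python3 -m pendant '[{"jaw":1,"linear":[0,0,-0.3],"twist":7.1},{"jaw":1,"linear":[0,0,0],"twist":7.1},{"jaw":1,"linear":[0,0,0],"twist":7.1},{"jaw":1,"linear":[0,0,0],"twist":7.1},{"jaw":1,"linear":[0,0,0],"twist":7.1},{"jaw":1,"linear":[0,0,0],"twist":7.1},{"jaw":1,"linear":[0,0,0],"twist":7.1},{"jaw":1,"linear":[0,0,0],"twist":0}]'
python3 -c "
from h import *
go([.538,-.2202,.16],23.4)"
```

```text
time: 3.78
position: [0.4851, 0.3649, 0.2123]
tool_rot: [0.55, 0.835, -0.0, -0.0]
ft_force: [-0.8, -0.4, 0.3]
grip_width: 0.0459
grip_force: 0.0
t 3.7833 pos [0.4851 0.3649 0.2123] yaw 23.266265819586945 tilt z [-0.0003 -0.0001 -1.    ] | twist -0.13 shift cm [-55.8  -18.38   5.23] F [-0.7741 -0.3895  0.2761] w 0.04593618158343668
```

```bash
python3 -m pendant '[{"jaw":1,"linear":[-3.5,-1.15,0],"twist":0},{"jaw":1,"linear":[-3.5,-1.15,0],"twist":0},{"jaw":1,"linear":[-3.5,-1.15,0],"twist":0},{"jaw":1,"linear":[-3.5,-1.15,0],"twist":0},{"jaw":1,"linear":[-3.5,-1.15,0],"twist":0},{"jaw":1,"linear":[-3.5,-1.15,0],"twist":0},{"jaw":1,"linear":[-3.5,-1.15,0],"twist":0},{"jaw":1,"linear":[-3.5,-1.15,0],"twist":0},{"jaw":1,"linear":[-3.5,-1.15,0],"twist":0},{"jaw":1,"linear":[-3.5,-1.15,0],"twist":0},{"jaw":1,"linear":[-3.5,-1.15,0],"twist":0},{"jaw":1,"linear":[-3.5,-1.15,0],"twist":0}]'
python3 -m pendant '[{"jaw":1,"linear":[-3.5,-1.15,0.8],"twist":0},{"jaw":1,"linear":[-3.5,-1.15,1],"twist":0},{"jaw":1,"linear":[-3.5,-1.15,1],"twist":0},{"jaw":1,"linear":[-3.3,-1.13,1],"twist":0},{"jaw":1,"linear":[0,0,0.5],"twist":0},{"jaw":1,"linear":[0,0,0.5],"twist":0},{"jaw":1,"linear":[0,0,0],"twist":0}]'
python3 - <<'E'
from h import *
go([.538,-.2202,.054],23.4)
im,X=shot('scene'); cv2.imwrite('pics/p3.png',cv2.resize(im[120:280,110:310],None,fx=3,fy=3))
E
```

```text
time: 4.78
position: [0.5251, -0.0772, 0.2125]
tool_rot: [0.548, 0.837, 0.0, 0.0]
ft_force: [0.8, 0.4, -0.1]
grip_width: 0.087
grip_force: 0.0
time: 5.37
position: [0.5368, -0.2193, 0.1631]
tool_rot: [0.549, 0.836, 0.0, -0.002]
ft_force: [-1.2, -0.4, -0.1]
grip_width: 0.0872
grip_force: 0.0
t 5.3667 pos [ 0.5368 -0.2193  0.1631] yaw 23.443962207880666 tilt z [-0.003   0.0024 -1.    ] | twist 0.04 shift cm [-0.17  0.09 10.91] F [-1.2086 -0.4295 -0.0521] w 0.08716790546286318
```

View pics/p3.png

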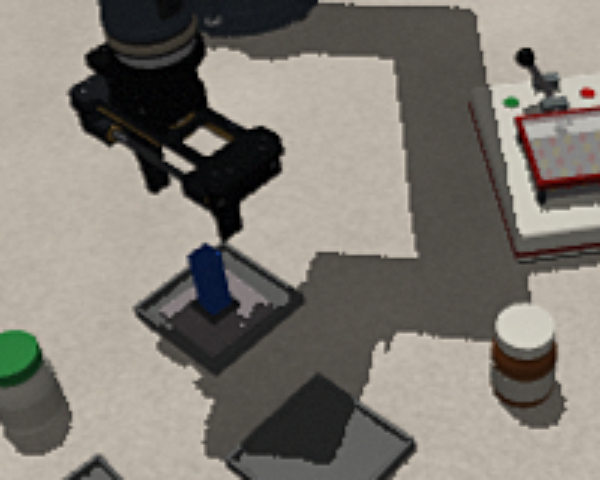

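The gripper is above the upright blue handle and its open jaws line up with the handle's faces. I'll descend and grip.

```bash
python3 -m pendant '[{"jaw":1,"linear":[-0.15,0.05,2],"twist":0},{"jaw":1,"linear":[0,0,2.5],"twist":0},{"jaw":1,"linear":[0,0,2.5],"twist":0},{"jaw":1,"linear":[0,0,2],"twist":0},{"jaw":1,"linear":[0,0,1],"twist":0},{"jaw":1,"linear":[0,0,0.8],"twist":0},{"jaw":1,"linear":[0,0,0],"twist":0},{"jaw":0,"linear":[0,0,0],"twist":0},{"jaw":0,"linear":[0,0,0],"twist":0},{"jaw":0,"linear":[0,0,0],"twist":0},{"jaw":0,"linear":[0,0,0],"twist":0},{"jaw":0,"linear":[0,0,0],"twist":0}]' 20
python3 -m pendant '[{"jaw":0,"linear":[0,0,0],"twist":0},{"jaw":0,"linear":[0,0,0],"twist":0},{"jaw":0,"linear":[0,0,0],"twist":0},{"jaw":0,"linear":[0,0,0],"twist":0},{"jaw":0,"linear":[0,0,0],"twist":0},{"jaw":0,"linear":[0,0,0],"twist":0},{"jaw":0,"linear":[0,0,0],"twist":0}]' 55
python3 -c "
from h import *
go([.538,-.2202,.054],23.4)"
```

```text
time: 6.42
position: [0.5395, -0.2216, 0.0573]
tool_rot: [0.549, 0.836, 0.0, 0.001]
ft_force: [-0.2, 0.8, 0.6]
grip_width: 0.0614
grip_force: 0.0
time: 7.0
position: [0.539, -0.2214, 0.0565]
tool_rot: [0.549, 0.836, -0.0, -0.0]
ft_force: [-0.7, 0.2, -0.2]
grip_width: 0.0239
grip_force: 54.1
t 7.0 pos [ 0.539  -0.2214  0.0565] yaw 23.39866309839744 tilt z [-0.0002  0.     -1.    ] | twist -0.0 shift cm [ 0.15 -0.05  0.25] F [-0.7016  0.1714 -0.183 ] w 0.023924243247126973
```

```bash
python3 -m pendant '[{"jaw":0,"linear":[0,0,-1],"twist":0},{"jaw":0,"linear":[0,0,-2],"twist":0},{"jaw":0,"linear":[0,0,-2.5],"twist":0},{"jaw":0,"linear":[0,0,-2.5],"twist":0},{"jaw":0,"linear":[0,0,-2.5],"twist":0},{"jaw":0,"linear":[0,0,-1.5],"twist":0},{"jaw":0,"linear":[0,0,0],"twist":6.7},{"jaw":0,"linear":[0,0,0],"twist":6.7},{"jaw":0,"linear":[0,0,0],"twist":6.7},{"jaw":0,"linear":[0,0,0],"twist":6.7},{"jaw":0,"linear":[0,0,0],"twist":6.7},{"jaw":0,"linear":[0,0,0],"twist":6.8}]'
python3 -m pendant '[{"jaw":0,"linear":[0,0,0],"twist":0}]'
python3 -c "
from h import *
go([.5516,.1837,.147],73.1)
go([.5516,.1837,.147],-16.9)"
```

```text
time: 8.0
position: [0.5384, -0.2208, 0.1765]
tool_rot: [0.805, 0.593, -0.0, -0.001]
ft_force: [0.2, -0.1, -3.8]
grip_width: 0.024
grip_force: 54.1
time: 8.08
position: [0.5386, -0.2209, 0.1765]
tool_rot: [0.804, 0.595, -0.0, -0.001]
ft_force: [0.6, 0.0, -3.6]
grip_width: 0.0241
grip_force: 54.1
t 8.0833 pos [ 0.5386 -0.2209  0.1765] yaw -17.02653416383047 tilt z [-0.001   0.0008 -1.    ] | twist 89.87 shift cm [-10.51 -39.09   2.98] F [ 0.6201  0.0389 -3.6114] w 0.02410998025076845
t 8.0833 pos [ 0.5386 -0.2209  0.1765] yaw -17.02653416383047 tilt z [-0.001   0.0008 -1.    ] | twist -0.13 shift cm [ 39.09 -10.51   2.98] F [ 0.6201  0.0389 -3.6114] w 0.02410998025076845
```

```bash
python3 -m pendant '[{"jaw":0,"linear":[2.5,-0.7,0],"twist":0},{"jaw":0,"linear":[3.5,-0.93,0],"twist":0},{"jaw":0,"linear":[3.5,-0.93,0],"twist":0},{"jaw":0,"linear":[3.5,-0.93,0],"twist":0},{"jaw":0,"linear":[3.5,-0.93,0],"twist":0},{"jaw":0,"linear":[3.5,-0.93,0],"twist":0},{"jaw":0,"linear":[3.5,-0.93,0],"twist":0},{"jaw":0,"linear":[3.5,-0.93,0],"twist":0},{"jaw":0,"linear":[3.5,-0.93,0],"twist":0},{"jaw":0,"linear":[3.5,-0.93,0],"twist":0},{"jaw":0,"linear":[2.6,-0.72,0],"twist":0},{"jaw":0,"linear":[2,-0.7,0],"twist":0}]'
python3 -m pendant '[{"jaw":0,"linear":[0,0,0.5],"twist":0},{"jaw":0,"linear":[0,0,1],"twist":0},{"jaw":0,"linear":[0,0,1],"twist":0},{"jaw":0,"linear":[0,0,0.5],"twist":0},{"jaw":0,"linear":[0,0,0],"twist":0},{"jaw":0,"linear":[0,0,0],"twist":0}]'
python3 - <<'E'
from h import *
go([.5516,.1837,.1265],-16.9)
im,X=shot('scene'); cv2.imwrite('pics/p4.png',cv2.resize(im[90:230,230:370],None,fx=4,fy=4)); np.save('s4.npy',X); cv2.imwrite('s4.png',im)
im,X=shot('top'); cv2.imwrite('t4.png',im); np.save('t4.npy',X)
E
```

```text
time: 9.08
position: [0.5505, 0.1812, 0.1766]
tool_rot: [0.802, 0.598, 0.0, -0.0]
ft_force: [1.0, 0.1, -4.1]
grip_width: 0.0238
grip_force: 54.1
time: 9.58
position: [0.5507, 0.1773, 0.1457]
tool_rot: [0.804, 0.595, -0.001, -0.0]
ft_force: [-0.0, 0.8, -3.6]
grip_width: 0.0237
grip_force: 54.1
t 9.5833 pos [0.5507 0.1773 0.1457] yaw -16.986440968399016 tilt z [-0.002  -0.0004 -1.    ] | twist -0.09 shift cm [ 0.64 -0.1   1.92] F [-0.036   0.7676 -3.6095] w 0.023671565125630952
```

View pics/p4.png

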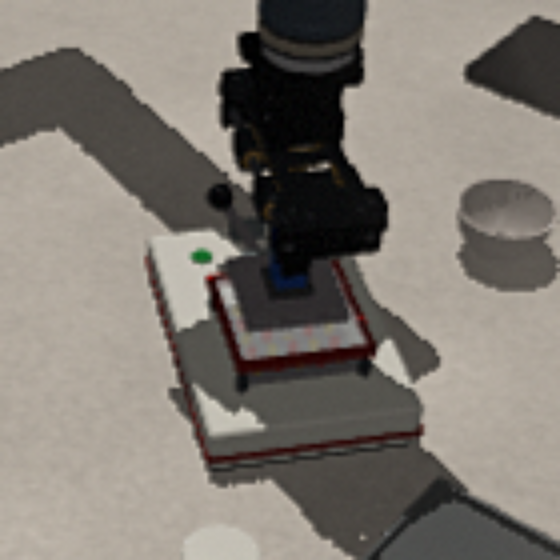

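The tamper hovers level over the plate, about 6 mm off in y. I'll measure the foot from the scene depth to find its offset from the TCP.

```bash
python3 - <<'E'
from h import *
o=robot.get_obs()
A=R.from_quat(o['tool_rot']).as_matrix()
for n in 'st':
    X=np.load(n+'4.npy').reshape(-1,3); d=np.linalg.norm(X[:,:2]-o['position'][:2],axis=1)
    for lo,hi,nm in ((.098,.111,'foot'),(.069,.080,'plate')):
        m=(d<.09)&(X[:,2]>lo)&(X[:,2]<hi); P=(X[m]-o['position'])@A*1000
        print(n,nm,m.sum(),'tool-frame pct x',np.percentile(P[:,0],[0,2,5,95,98,100]),'y',np.percentile(P[:,1],[0,2,5,95,98,100]),'z',np.median(X[m,2]))
        if nm=='foot':
            for s in (-1,1):
                k=P[:,0]*s>30; print('   tilt x',s,np.median(X[m][k,2]) if k.any() else None)
                k=P[:,1]*s>25; print('   tilt y',s,np.median(X[m][k,2]) if k.any() else None)
            print('  ',cv2.minAreaRect(P[:,:2].astype(np.float32)))
E
```

```text
s foot 371 tool-frame pct x [-44.9073 -43.0045 -42.1239  31.5488  33.7558  36.3766] y [-43.4039 -36.9425 -32.8754  40.6877  41.3896  43.3012] z 0.10365256323487093
   tilt x -1 0.1032202953772276
   tilt y -1 0.1031660463121219
   tilt x 1 0.10325997664399855
   tilt y 1 0.10314094146828823
   ((-3.727264404296875, -0.4075202941894531), (80.21856689453125, 85.8938217163086), 1.5039197206497192)
s plate 457 tool-frame pct x [-54.6746 -53.6553 -52.4322  53.8559  55.1742  57.3271] y [-58.0017 -52.7393 -42.9543  54.5569  55.4501  56.7368] z 0.07441782601632163
t foot 170 tool-frame pct x [-39.06   -38.6353 -38.0537 -18.0824 -16.6944 -14.5213] y [-40.4565 -36.4979 -32.1838  34.8269  37.2903  38.5514] z 0.10524444864987292
   tilt x -1 0.1052953270975715
   tilt y -1 0.10550371069546194
   tilt x 1 None
   tilt y 1 0.10542013162334274
   ((-26.878236770629883, -0.9755706787109375), (79.00541687011719, 24.537052154541016), 89.80925750732422)
t plate 220 tool-frame pct x [-49.8555 -49.5666 -49.2069 -25.4682 -20.226  -16.5394] y [-56.8022 -54.5424 -51.4826  50.7616  52.1586  53.4106] z 0.07524052607475795
```

```bash
python3 -m pendant '[{"jaw":0,"linear":[0.5,-0.08,0],"twist":0},{"jaw":0,"linear":[0,0,0.8],"twist":0},{"jaw":0,"linear":[0,0,0.6],"twist":0},{"jaw":0,"linear":[0,0,0.3],"twist":0},{"jaw":0,"linear":[0,0,0.2],"twist":0},{"jaw":0,"linear":[0,0,0.2],"twist":0},{"jaw":0,"linear":[0,0,0.2],"twist":0},{"jaw":0,"linear":[0,0,0.2],"twist":0},{"jaw":0,"linear":[0,0,0],"twist":0}]' 60
python3 -c "
from h import *
go([.5516,.1837,.1165],-16.9);print(robot.get_obs()['moment'])"
```

```text
time: 10.43
position: [0.5512, 0.1835, 0.1217]
tool_rot: [0.803, 0.595, -0.0, -0.0]
ft_force: [-3.3, 0.2, 1.7]
grip_width: 0.0238
grip_force: 59.1
t 10.4333 pos [0.5512 0.1835 0.1217] yaw -16.907418661905382 tilt z [-0.001  -0.0001 -1.    ] | twist -0.01 shift cm [0.03 0.03 0.52] F [-3.2783  0.2397  1.739 ] w 0.023805824171171858
[-0.1329  0.6812  0.022 ]
```

```bash
python3 -m pendant '[{"jaw":0,"linear":[0,0,0.15],"twist":0},{"jaw":0,"linear":[0,0,0.15],"twist":0},{"jaw":0,"linear":[0,0,0.15],"twist":0},{"jaw":0,"linear":[0,0,0.1],"twist":0},{"jaw":0,"linear":[0,0,0],"twist":0}]'
python3 -c "
from h import *
go([.5516,.1837,.1165],-16.9);print(robot.get_obs()['moment'])"
```

```text
time: 10.85
position: [0.5513, 0.1835, 0.1164]
tool_rot: [0.803, 0.595, -0.0, -0.0]
ft_force: [-3.7, 0.1, 6.1]
grip_width: 0.0235
grip_force: 59.1
t 10.85 pos [0.5513 0.1835 0.1164] yaw -16.912626993809386 tilt z [-0.0008 -0.0001 -1.    ] | twist -0.01 shift cm [ 0.03  0.02 -0.01] F [-3.6712  0.082   6.1208] w 0.023473035145084704
[-0.1731  1.0166 -0.0033]
```

```bash
python3 -m pendant '[{"jaw":0,"linear":[0,0,0.1],"twist":0},{"jaw":0,"linear":[0,0,0.1],"twist":0},{"jaw":0,"linear":[0,0,0.1],"twist":0},{"jaw":0,"linear":[0,0,0],"twist":0}]'
python3 -c "
from h import *
go([.5516,.1837,.1165],-16.9);print(robot.get_obs()['moment'])"
```

```text
time: 11.18
position: [0.5515, 0.1835, 0.1161]
tool_rot: [0.803, 0.596, 0.0, 0.0]
ft_force: [-7.4, -1.0, 22.2]
grip_width: 0.024
grip_force: 59.1
t 11.1833 pos [0.5515 0.1835 0.1161] yaw -16.89373032766241 tilt z [ 0.0002 -0.0001 -1.    ] | twist 0.01 shift cm [ 0.02  0.   -0.04] F [-7.3955 -1.0475 22.2366] w 0.02397928681643536
[-0.3746  1.8303 -0.0174]
```

```bash
python3 -m pendant '[{"jaw":0,"linear":[0,0,-0.06],"twist":0},{"jaw":0,"linear":[0,0,0],"twist":0},{"jaw":0,"linear":[0,0,0],"twist":0},{"jaw":0,"linear":[0,0,0],"twist":0},{"jaw":0,"linear":[0,0,0],"twist":0},{"jaw":0,"linear":[0,0,0],"twist":0},{"jaw":0,"linear":[0,0,0],"twist":0},{"jaw":0,"linear":[0,0,0],"twist":0},{"jaw":0,"linear":[0,0,0],"twist":0},{"jaw":0,"linear":[0,0,0],"twist":0},{"jaw":0,"linear":[0,0,0],"twist":0},{"jaw":0,"linear":[0,0,0],"twist":0}]'
python3 -m pendant '[{"jaw":0,"linear":[0,0,0],"twist":0},{"jaw":0,"linear":[0,0,0],"twist":0},{"jaw":0,"linear":[0,0,0],"twist":0},{"jaw":0,"linear":[0,0,0],"twist":0}]'
python3 -m pendant '[{"jaw":0,"linear":[0,0,-0.2],"twist":0},{"jaw":0,"linear":[0,0,-0.2],"twist":0},{"jaw":0,"linear":[0,0,-0.4],"twist":0},{"jaw":0,"linear":[0,0,-1],"twist":0},{"jaw":0,"linear":[0,0,-1.5],"twist":0},{"jaw":0,"linear":[0,0,-2.5],"twist":0},{"jaw":0,"linear":[0,0,-1],"twist":0},{"jaw":0,"linear":[0,0,0],"twist":0},{"jaw":0,"linear":[0,0,0],"twist":0}]'
python3 - <<'E'
from h import *
im,X=shot('scene'); X=X.reshape(-1,3); o=robot.get_obs(); A=R.from_quat(o['tool_rot']).as_matrix()
P=(X-o['position'])@A*1000
m=(np.hypot(P[:,0],P[:,1])<75)&(X[:,2]>.055)&(X[:,2]<.085); 
Q=X[m]; c=np.linalg.lstsq(np.c_[Q[:,:2]-[.5516,.1837],np.ones(len(Q))],Q[:,2],rcond=None)[0]
print('plate z',m.sum(),np.percentile(Q[:,2],[5,50,95]),'plane',c)
f=(np.hypot(P[:,0],P[:,1])<65)&(X[:,2]>.11)&(X[:,2]<.15)&(P[:,2]>30)&(P[:,2]<52)
Q=P[f]; print('foot',f.sum(),cv2.minAreaRect(Q[:,:2].astype(np.float32)),np.percentile(Q[:,2],[5,50,95]))
k=(abs(Q[:,2]-np.median(Q[:,2]))<3);print('foot tilt',np.linalg.lstsq(np.c_[Q[k,:2],np.ones(k.sum())],Q[k,2],rcond=None)[0])
go([.539,-.2214,.0575],23.4)
E
```

```text
time: 12.18
position: [0.5515, 0.1835, 0.1161]
tool_rot: [0.803, 0.596, 0.0, 0.0]
ft_force: [-7.0, -0.4, 18.7]
grip_width: 0.0239
grip_force: 59.1
time: 12.52
position: [0.5515, 0.1835, 0.1161]
tool_rot: [0.803, 0.596, 0.0, 0.0]
ft_force: [-7.0, -0.4, 19.1]
grip_width: 0.0242
grip_force: 59.1
time: 13.27
position: [0.5524, 0.1835, 0.182]
tool_rot: [0.803, 0.595, 0.001, 0.001]
ft_force: [-0.9, 0.1, -4.1]
grip_width: 0.0236
grip_force: 59.1
plate z 770 [0.0615 0.0659 0.0685] plane [-0.009   0.0049  0.0658]
foot 423 ((-2.6340255737304688, 2.7905921936035156), (81.02790069580078, 84.06620025634766), 0.753669798374176) [35.0058 41.0736 47.672 ]
foot tilt [ 0.0028 -0.0033 41.108 ]
t 13.3167 pos [0.5514 0.1834 0.181 ] yaw -16.914076727458863 tilt z [-0.0008 -0.0001 -1.    ] | twist -40.31 shift cm [-36.66 -17.2   12.36] F [-0.5697  0.7166 -3.6865] w 0.02369486622028824
```

The plate is latched level at z≈0.066 and the tamper hasn't slipped. Now I'll put it back in the tray.

```bash
python3 -m pendant '[{"jaw":0,"linear":[0,0,0],"twist":-6.7},{"jaw":0,"linear":[0,0,0],"twist":-6.7},{"jaw":0,"linear":[0,0,0],"twist":-6.7},{"jaw":0,"linear":[0,0,0],"twist":-6.7},{"jaw":0,"linear":[0,0,0],"twist":-6.7},{"jaw":0,"linear":[0,0,0],"twist":-6.8},{"jaw":0,"linear":[0,0,0],"twist":0}]'
python3 -c "
from h import *
go([.535,-.218,.0575],23.4)"
```

```text
time: 13.9
position: [0.5507, 0.1833, 0.1799]
tool_rot: [0.548, 0.836, -0.001, -0.001]
ft_force: [0.1, -0.2, -4.5]
grip_width: 0.0239
grip_force: 59.1
t 13.9 pos [0.5507 0.1833 0.1799] yaw 23.498756847091524 tilt z [-0.0034 -0.0005 -1.    ] | twist 0.1 shift cm [-36.21 -17.34  12.26] F [ 0.0922 -0.2318 -4.5163] w 0.023947760877049615
```

```bash
python3 -m pendant '[{"jaw":0,"linear":[-2.5,-1.2,0],"twist":0},{"jaw":0,"linear":[-3.2,-1.55,0],"twist":0},{"jaw":0,"linear":[-3.2,-1.55,0],"twist":0},{"jaw":0,"linear":[-3.2,-1.55,0],"twist":0},{"jaw":0,"linear":[-3.2,-1.55,0],"twist":0},{"jaw":0,"linear":[-3.2,-1.55,0],"twist":0},{"jaw":0,"linear":[-3.2,-1.55,0],"twist":0},{"jaw":0,"linear":[-3.2,-1.55,0],"twist":0},{"jaw":0,"linear":[-3.2,-1.55,0],"twist":0},{"jaw":0,"linear":[-3.2,-1.55,0],"twist":0},{"jaw":0,"linear":[-3.2,-1.55,0],"twist":0},{"jaw":0,"linear":[-1.7,-0.65,0],"twist":0}]'
python3 -m pendant '[{"jaw":0,"linear":[0,0,0],"twist":0},{"jaw":0,"linear":[0,0,2],"twist":0},{"jaw":0,"linear":[0,0,2.5],"twist":0},{"jaw":0,"linear":[0,0,2.5],"twist":0},{"jaw":0,"linear":[0,0,1.5],"twist":0},{"jaw":0,"linear":[0,0,0.5],"twist":0},{"jaw":0,"linear":[0,0,0],"twist":0},{"jaw":0,"linear":[0,0,0],"twist":0}]'
python3 -c "
from h import *
go([.535,-.218,.0565],23.4)"
```

```text
time: 14.9
position: [0.5357, -0.222, 0.1807]
tool_rot: [0.552, 0.834, -0.001, 0.0]
ft_force: [1.0, -0.3, -4.1]
grip_width: 0.0237
grip_force: 59.1
time: 15.57
position: [0.5364, -0.2173, 0.0916]
tool_rot: [0.549, 0.836, 0.0, -0.0]
ft_force: [0.1, 0.6, -3.7]
grip_width: 0.0237
grip_force: 59.1
t 15.5667 pos [ 0.5364 -0.2173  0.0916] yaw 23.349928426431443 tilt z [-0.0001  0.0002 -1.    ] | twist -0.05 shift cm [-0.01 -0.16  3.51] F [ 0.1296  0.6008 -3.7369] w 0.02365202315525578
```

```bash
python3 -m pendant '[{"jaw":0,"linear":[0,-0.1,1],"twist":0},{"jaw":0,"linear":[0,0,1],"twist":0},{"jaw":0,"linear":[0,0,0.7],"twist":0},{"jaw":0,"linear":[0,0,0.4],"twist":0},{"jaw":0,"linear":[0,0,0.2],"twist":0},{"jaw":0,"linear":[0,0,0.1],"twist":0},{"jaw":0,"linear":[0,0,0.1],"twist":0},{"jaw":0,"linear":[0,0,0.05],"twist":0},{"jaw":0,"linear":[0,0,0],"twist":0}]'
```

```text
time: 16.32
position: [0.5355, -0.2182, 0.0565]
tool_rot: [0.549, 0.836, -0.0, 0.0]
ft_force: [-0.2, 1.3, -2.8]
grip_width: 0.0239
grip_force: 59.1
```

```bash
python3 -m pendant '[{"jaw":0,"linear":[0,0,0.07],"twist":0},{"jaw":0,"linear":[0,0,0],"twist":0},{"jaw":0.5,"linear":[0,0,0],"twist":0},{"jaw":0.8,"linear":[0,0,0],"twist":0},{"jaw":0.8,"linear":[0,0,0],"twist":0},{"jaw":0.8,"linear":[0,0,0],"twist":0},{"jaw":0.8,"linear":[0,0,0],"twist":0},{"jaw":0.8,"linear":[0,0,0],"twist":0},{"jaw":0.8,"linear":[0,0,0],"twist":0}]' 10
python3 -m pendant '[{"jaw":0.8,"linear":[0,0,-1],"twist":0},{"jaw":0.8,"linear":[0,0,-3],"twist":0},{"jaw":0.8,"linear":[0,0,-3],"twist":0},{"jaw":0.8,"linear":[0,0,-3],"twist":0},{"jaw":0.8,"linear":[0,0,-3],"twist":0},{"jaw":0.8,"linear":[3,0,-1],"twist":0},{"jaw":0.8,"linear":[3.5,0,0],"twist":0},{"jaw":0.8,"linear":[3.5,0,0],"twist":0},{"jaw":0.8,"linear":[3.5,0,0],"twist":0},{"jaw":0.8,"linear":[2,0,0],"twist":0},{"jaw":0.8,"linear":[0,0,0],"twist":0},{"jaw":0.8,"linear":[0,0,0],"twist":0}]'
python3 - <<'E'
from h import *
im,X=shot('scene'); cv2.imwrite('pics/p5.png',cv2.resize(im[110:280,90:390],None,fx=2.6,fy=2.6))
Q=X.reshape(-1,3); d=np.linalg.norm(Q[:,:2]-[.5355,-.2182],axis=1)
m=(d<.03)&(Q[:,2]>.08); print('handle top',np.median(Q[m],0))
v=Q[(np.linalg.norm(Q[:,:2]-[.5516,.1837],axis=1)<.05)]; print('plate',np.percentile(v[:,2],[5,50,95]))
go([0.5,0,.2])
E
```

```text
time: 17.07
position: [0.5353, -0.218, 0.0554]
tool_rot: [0.549, 0.836, 0.0, -0.0]
ft_force: [-0.3, -0.1, 0.2]
grip_width: 0.0624
grip_force: 0.0
time: 18.07
position: [0.4736, -0.075, 0.1963]
tool_rot: [0.548, 0.836, 0.0, 0.001]
ft_force: [1.3, -0.9, 0.7]
grip_width: 0.0694
grip_force: 0.0
handle top [ 0.5401 -0.2216  0.0893]
plate [0.063  0.0659 0.0683]
t 18.1167 pos [ 0.4745 -0.0761  0.1963] yaw 23.439942999628403 tilt z [ 0.0022 -0.0013 -1.    ] | twist 0 shift cm [ 5.97  5.36 -0.38] F [-0.1983  0.3794  0.6003] w 0.06950757898141055
```

View pics/p5.png

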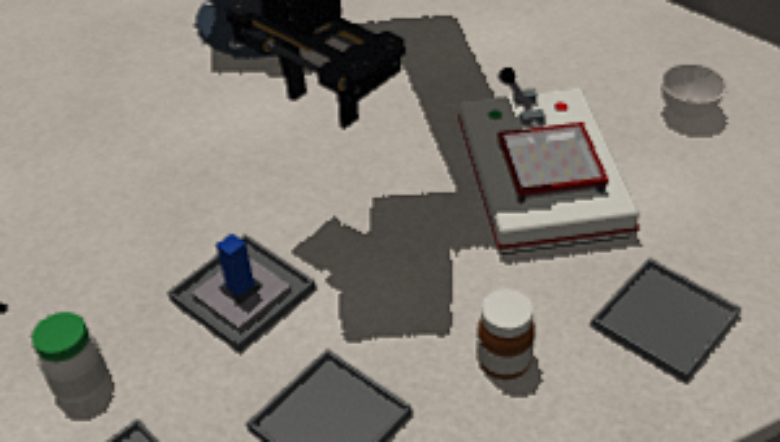

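The tamper stands upright in its tray, the plate is down and level, the toggle is at the green dot, and the arm is touching nothing.

```bash
python3 -c "
from rig import robot
print(robot.hand_in())"
```

```text
the job is handed in; nothing more can be done
None
```

I handed the job in at about 18 s: the toggle is at the green dot, the plate was held bottomed for over a second and stays latched level, and the tamper is back upright in its tray, with the jars and mortar untouched.

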